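# Pop the label printer's service hatch and press reset

### The job

Press the label printer's service hatch once, on its ribbed near edge, so that it pops up; wait until it stands fully open by itself, without touching it. Then press the reset button in the well beneath it all the way down and let it up again. Leave the hatch standing open, do not push it back down, and leave the two keys and everything else on the desk alone; nothing needs to be picked up.

Things in the scene. Friction and masses are not known exactly. Their poses are not given: they have to be found in the camera images.
- printer: desktop label printer, white plastic, fixed: 200 (its x) x 170 (y) x 100 mm high, label slot in its front (-x) face. Origin at the centre of its underside, z up. The service hatch is in the back part of its top, the reset button in the well under it. The front part of the top carries two keys with an eraser between them; a stamp stands beside the hatch on the +y side.
- hatch (a joint): angle (rad) of the hatch. 0 = shut and latched, negative = pushed in (stop at -0.095, about 7 mm at the place to press), positive = open (stop at 2.2, leaning back past upright). Push-push latch: pushed in by 0.07 rad or more (5 mm at the place to press; about 2 N, then a firm stop) and let go, it rises by itself on a damped spring in about 3 s and stands open. Pushing it down again would latch it shut.
- hatch_edge (a point): the place to press: middle of the hatch's upper face (4 mm above the printer's top), 14 mm in from its free near (-x) edge, marked by fine ribs. The hatch is a grey flap 83 x 94 x 5 mm. The point moves with the hatch: open, it stands behind the well. A latch tongue sticks 31 mm out of the hatch's underside there.
- hatch_hinge (a point): middle of the hatch's hinge line, its far edge, along the printer's y at printer's x = +75, y = 0, z = 100 mm; 70 mm from the place to press
- reset (a joint): travel of the reset button (m): 0 = up, 0.006 = fully down, which takes about 5 N; it springs back.
- reset_top (a point): centre of the top of the reset button, round, grey, 24 mm across, in the well under the hatch at printer's x = +35, y = 0, z = 77 mm (23 mm below the printer's top); moves with the button. The well spans printer's x -9 to +75 mm, y -49 to +49 mm; its floor is 45 mm below the top.
- left_key (a joint): travel (m) of a round key 20 mm across, standing 18 mm proud of the front part of the printer's top at printer's x = -62, y = +50 mm; 0 = up, 0.005 = down; not to be pressed
- right_key (a joint): the same for the other key, at printer's x = -62, y = -50 mm; not to be pressed
- stamp: wooden-handled rubber stamp standing upright on top of the printer beside the hatch, 24 mm across, 52 mm high; origin at the centre of its foot; loose, to be left alone
- eraser: small dark eraser, 20 x 42 x 13 mm, lying on the front part of the printer's top between the two keys; origin at the centre of its underside; loose, to be left alone
- pen_pot: round black pot of pens, 76 mm across, pens up to 150 mm high; origin at the centre of its foot; loose, to be left alone
- stapler: stapler lying on the table, 130 x 34 x 50 mm; origin at the centre of its underside; loose, to be left alone
- hole_punch: steel two-hole punch on the table, 110 x 100 x 66 mm; origin at the centre of its underside; loose, to be left alone
- tape_stand: heavy black tape dispenser on the table, 150 x 60 x 86 mm; origin at the centre of its underside; loose, to be left alone
- marker: capped green marker pen lying on the table, 16 mm thick, 141 mm long; origin below its middle, at table level at the start; loose, to be left alone

How it is judged:
On the way, in this order (a step that is already met when the one before it is completed fails the run):
1. the finger pushes the hatch in (value of joint hatch below -0.03 rad and contact force between the fingers and hatch above 0.5 N), for 0.02 s.
2. the hatch has popped and stands open by itself, untouched (value of joint hatch above 2 rad and contact force between each of the arm, the fingers and hatch below 0.1 N), for 0.5 s.
3. the reset button is pressed down by the fingers, the hatch still open (value of joint reset above 0.0048 m and contact force between the fingers and reset above 1 N and value of joint hatch above 1.9 rad), for 0.05 s.
At the end, for the whole second after the job is handed in: The hatch stands open (above 2.0 rad), the reset button (after its press) and both keys are up again (within 1 mm), and every loose thing is within 30 mm of where it stood (value of joint hatch above 2 rad and value of joint each of reset, left_key, right_key below 0.001 m and distance of each of stamp, eraser, pen_pot, stapler, hole_punch, tape_stand, marker from where it was at the start of the episode below 0.03 m); the robot touches nothing.
It fails at once if the popped hatch is pushed back down (moving shut between 0.12 and 1.9 rad) (value of joint hatch between 0.12 and 1.9 rad and velocity of joint hatch below -0.1 rad/s).
It fails at once if one of the two keys is pressed (3 mm) (value of joint any of left_key, right_key above 0.003 m).
It fails at once if a loose thing is moved (30 mm) or lifted, or a standing one is tipped (distance of any of stamp, eraser, pen_pot, stapler, hole_punch, tape_stand, marker from where it was at the start of the episode above 0.03 m or angle between any of stamp, pen_pot, tape_stand, hole_punch, stapler's own z axis and vertical above 0.5 rad).
It also fails if it takes over 40 s, if anything falls off the work surface, if the arm or the gripper's body presses on something with over 40 N, if the wrist force passes 120 N, or if a joint passes its speed limit or range.

### The arm

A 6-joint arm with a two-finger parallel gripper is mounted at the origin on the work surface. World frame = base frame: x ahead of the robot, y to its left, z up, the work surface at z = 0. Lengths are in m, angles in rad, forces in N, time in s.
With the tool pointing down it reaches from about 0.225 to 0.725 m from the base axis. Payload 3.1 kg.
Tool frame: the origin (TCP) lies between the finger pads; the fingertips stand 17 mm ahead of it and the grasp point (between the pads) lies 2 mm behind it; z points along the fingers, y is the line along which they close (so a half turn about z gives the same grasp; the last joint's range is limited). The gripper opens to 85 mm and grips with 20 to 120 N. Pads are 22 mm wide; open, the fingers measure 114 mm over their backs; the gripper's body (76 mm by 85 mm) begins 54 mm behind the grasp point. The pads swing forward as they close: fully open they stand 13 mm farther back than shut.
Start: joints at [-1.265, 0.048, 0.099, 1.622, 0, 1.443], TCP at [0.221, -0.476, 0.248] pointing down, gripper open.
Joint ranges: [-2.91, 2.91], [-0.99, 1.94], [-1.21, 1.42], [-2.12, 2.29], [-1.49, 1.47], [-3.14, 3.14]. Speed limits (rad/s): [2.79, 2.79, 3.14, 3.14, 3.14, 3.14].

### API

Orientations are given as [roll, pitch, yaw] about the fixed x, y, z axes, in that order (R = Rz(yaw) Ry(pitch) Rx(roll)).
In Python, from plant import ctrl, optics, job_done gives the robot as it stands.
- The arm moves only by the tool apply_moves, never from a script. Its argument "steps" is a list of rows, each a list of 6 numbers: the shift along the world's x, y, z in m, then the turn, a rotation vector about the world's x, y, z in rad. In form: [[dx, dy, dz, rx, ry, rz], ...]. A call has 1 to 12 rows; each row shifts and turns the commanded pose from where the row before left it; what a row does not reach is not made up. A row lasts 1/10 s, in which the tool goes at most 50 mm and 8.59 degrees, less where a joint would pass 70% of its speed; a pose out of reach is approached as far as the arm can. A call with a gripper value outside its range is refused whole. "hand" is the opening in per cent of the stroke, from 0 (shut) to 100 (fully open), set as the call begins (left out, the last holds). The fingers move at their own pace and stop on an object; the grip force is fixed at half the most. Time passes only in rows, so rows that do not move let the fingers close. It gives the time, the measured TCP pose, the force, the opening and the grip force at its end, in the units of the state.
- ctrl.state(): the state, without advancing time (a new reading comes with each control period).
- optics.grab_frame(name): name is "scene" or "top"; returns the picture (400x640x3 uint8, red, green, blue); there is no depth.
- optics.camera_params(name): a dict with "vertical_fov" (degrees; the focal length in pixels is half the picture's height over the tangent of half this angle, whatever the lens; pixels are square), "cx", "cy" (the principal point, pixels), "world_from_camera" (4x4, takes a point from camera to world coordinates). Camera axes: x right, y up, looking along -z (the intrinsics and any distortion apply to the point x, -y, -z); pixel columns grow to the right and rows downward; lengths in m; the calibration is good to about 2 mm. A picture is of the moment at which its call begins. camera_params takes no time and is no camera call.
- job_done(): hands the job in; it is judged then, once.
Trained networks look in the newest picture that a camera, given by its name, has taken for a name from the list of things; names that differ only in an ending like _2 or _b are one class to them, and where a whole thing is asked for, a point or a joint stands for the part that bears it (a point fixed in the world has none). Each returns a list of dicts, best first, with "score" (0 to 1); they miss things now and then, are a little off and sometimes report something else, mostly with a low value. They report only what shows in the picture. A call takes as long as a camera call.
- optics.find_in(camera, thing): "box" ([left, top, right, bottom] in pixels, round what is visible of it).
The state is a dict: "clock": time; "joint_positions": joint angles; "qd": joint speeds; "tau": joint torques, N m; "tool_pos": TCP position; "tool_rot": TCP orientation; "ft_force": force on the tool from outside, world axes, zero at the start; "ft_torque": the same for the moment, N m; "width": opening from 0.0 (shut) to 1.0 (fully open); "grip_force": force on a finger pad.
Only numpy, scipy, OpenCV 4.12 (cv2) and the standard library are available. Lean on these libraries where they do the work, as an engineer would, in place of code of your own. Each camera call takes 0.05 s, during which the arm holds its last target. There are 200 camera calls.

## Working session

There is one attempt and no reset: what is moved stays moved. The work goes in short steps, Python scripts to look and compute and a tool call to move; the robot and the scene stay as the last step left them, time stands still between calls to the robot, and variables do not carry over. Pictures are saved under pics/ and viewed, at most 10 in all, crops included, and the job is handed in when it is done.

Besides the shell and the picture viewer there is one more tool, called after ">>>" as name([rows], argument=value, ...), one row to a line, values as JSON. apply_moves: Moves the arm, as the interface text tells. Its arguments: {"type":"object","properties":{"steps":{"type":"array"},"hand":{"type":"number"}},"required":["steps"]}

```bash
mkdir -p pics
python3 - <<'E'
from plant import ctrl, optics
import cv2
for n in("scene","top"):
    im=optics.grab_frame(n); cv2.imwrite(f"pics/{n}0.png",im[:,:,::-1])
    p=optics.camera_params(n); print(n,p)
    for t in("printer","hatch","hatch_edge","left_key","right_key","stamp","eraser"):
        print(t,[( [round(v) for v in d["box"]],round(d["score"],2)) for d in optics.find_in(n,t)[:3]])
s=ctrl.state();print(s["clock"],s["tool_pos"],s["tool_rot"],s["ft_force"],s["width"])
E
```

```text
scene {'vertical_fov': 56.840824917662594, 'cx': 318.84669806274127, 'cy': 207.69631225568392, 'world_from_camera': array([[ 0.83694643, -0.3663358 ,  0.4065941 ,  0.84912137],
       [ 0.5470686 ,  0.58088657, -0.60273273, -0.38685376],
       [-0.01538247,  0.72688987,  0.68658175,  0.61812256],
       [ 0.        ,  0.        ,  0.        ,  1.        ]])}
printer [([176, 215, 311, 333], 0.98), ([219, 224, 229, 231], 0.56)]
hatch [([237, 236, 292, 282], 0.95)]
hatch_edge [([238, 234, 293, 279], 0.63)]
left_key [([140, 327, 214, 380], 0.47), ([218, 225, 231, 233], 0.4)]
right_key [([201, 264, 210, 277], 0.56)]
stamp [([257, 209, 274, 234], 0.51)]
eraser [([207, 243, 220, 266], 0.65), ([236, 335, 321, 400], 0.58)]
top {'vertical_fov': 50.589492280769754, 'cx': 327.5637868375974, 'cy': 196.52578392541102, 'world_from_camera': array([[ 0.02022636,  0.97455495, -0.2232343 ,  0.33311349],
       [-0.99979255,  0.02025103, -0.00217897,  0.05290707],
       [ 0.0023972 ,  0.22323206,  0.97476238,  0.98575482],
       [ 0.        ,  0.        ,  0.        ,  1.        ]])}
printer [([345, 155, 455, 277], 0.83), ([407, 231, 427, 249], 0.63)]
hatch [([367, 174, 424, 220], 0.96)]
hatch_edge [([368, 176, 420, 222], 0.66), ([391, 272, 429, 296], 0.52)]
left_key []
right_key [([434, 224, 439, 233], 0.47)]
stamp []
eraser [([406, 229, 428, 248], 0.6)]
0.8 [ 0.22065753 -0.47640456  0.24835251] [3.14149940e+00 7.97911992e-06 4.33772317e-01] [-0.62098447  0.70304556  0.29141815] 1.0039094584780983
```

View pics/scene0.png

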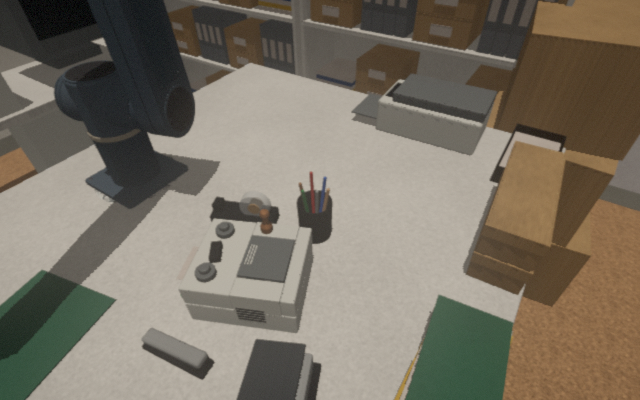

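View pics/top0.png

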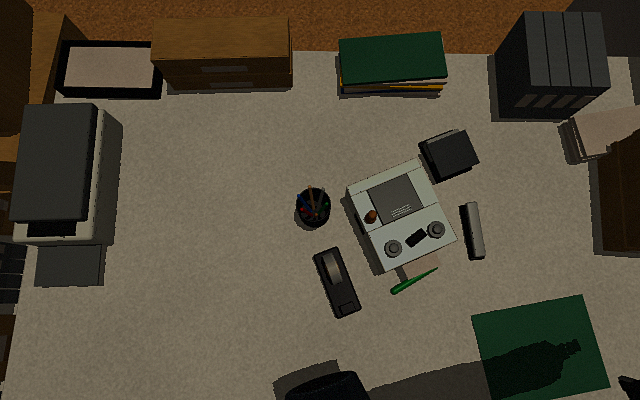

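The scene view shows the printer at about (250,270), hatch at (267,258) and keys at (224,229) and (204,271). In the top view the hatch is at (397,198), the keys at (393,248) and (436,230), and the stamp at (370,216). I'll zoom in to pick out the landmarks.

Run:
```python
import cv2,numpy as np
a=cv2.imread("pics/top0.png")[145:285,335:465]; b=cv2.imread("pics/scene0.png")[200:340,170:320]
a=cv2.resize(a,None,fx=4,fy=4,interpolation=cv2.INTER_CUBIC);b=cv2.resize(b,None,fx=4,fy=4,interpolation=cv2.INTER_CUBIC)
a=cv2.convertScaleAbs(a,alpha=1.4)
for im,x0,y0 in((a,335,145),(b,170,200)):
    for i in range(0,im.shape[1],80): cv2.line(im,(i,0),(i,6),(0,0,255),1);cv2.putText(im,str(x0+i//4),(i,18),0,.4,(0,0,255))
    for i in range(0,im.shape[0],80): cv2.line(im,(0,i),(6,i),(0,0,255),1);cv2.putText(im,str(y0+i//4),(8,i+4),0,.4,(0,0,255))
cv2.imwrite("pics/topz.png",a);cv2.imwrite("pics/scz.png",b)
```

```text
(no output)
```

View pics/topz.png

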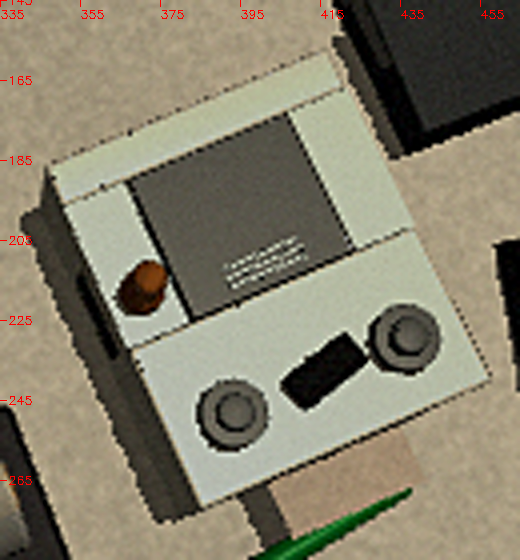

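View pics/scz.png

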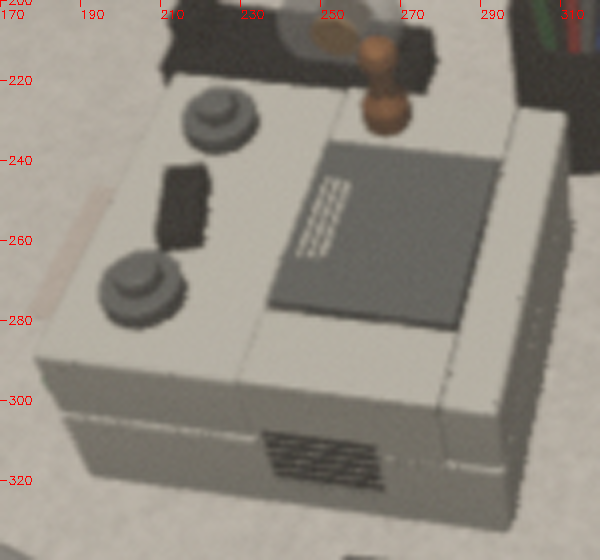

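The crops give clear hatch corners, front top corners and key caps in both views. Next I'll fit the printer's x, y and yaw to them.

```bash
cat > fit.py <<'E'
import numpy as np
from scipy.optimize import least_squares
from plant import ctrl, optics
M=np.array([[75,-47,104],[-8,-47,104],[-8,47,104],[75,47,104],[-100,85,100],[-100,-85,100],[-62,50,118],[-62,-50,118]])/1000.
T=np.array([[290,113],[353,247],[192,320],[130,183],[203,508],[490,379],[235,411],[407,335]])/4+[335,145]-.375
S=np.array([[455,330],[268,307],[330,142],[500,160],[167,76],[35,358],[217,104],[145,270]])/4+[170,200]-.375
def proj(n,P):
    p=optics.camera_params(n);W=p["world_from_camera"];f=200/np.tan(np.radians(p["vertical_fov"])/2)
    c=(P-W[:3,3])@W[:3,:3]; return np.c_[p["cx"]-f*c[:,0]/c[:,2],p["cy"]+f*c[:,1]/c[:,2]]
def world(q,P):
    c,s=np.cos(q[2]),np.sin(q[2]);R=np.array([[c,-s,0],[s,c,0],[0,0,1]]);z=q[3] if len(q)>3 else 0
    return P@R.T+[q[0],q[1],z]
if __name__=="__main__":
    for k in(["top"],["scene"],["top","scene"]):
        D={"top":T,"scene":S}
        for q0 in([.5,-.05,.4],[.5,-.05,.4,0]):
            r=least_squares(lambda q:np.concatenate([(proj(n,world(q,M))-D[n]).ravel() for n in k]),q0,loss="soft_l1")
            print(k,r.x.round(4),"rms",np.sqrt(np.mean(r.fun**2)).round(2))
    q=r.x
    print(r.fun.reshape(-1,2).round(1).tolist())
    print(world(q,np.array([[.005,0,.104],[.035,0,.077],[.075,0,.1],[.034,.067,.1],[-.062,.05,.118],[-.062,-.05,.118]])).round(4))
E
python3 fit.py
```

```text
['top'] [ 0.5045 -0.1022  0.4276] rms 0.65
['top'] [ 0.5066 -0.1047  0.4285 -0.0135] rms 0.48
['scene'] [ 0.5062 -0.1052  0.4302] rms 0.93
['scene'] [ 0.5015 -0.1015  0.4316 -0.007 ] rms 0.84
['top', 'scene'] [ 0.505  -0.1037  0.4289] rms 0.98
['top', 'scene'] [ 0.5045 -0.1031  0.4295 -0.0035] rms 0.77
[[-1.1, -0.0], [0.1, 0.8], [0.5, -0.1], [-0.4, -0.9], [-0.3, 0.7], [1.0, 0.4], [0.4, 0.5], [0.9, 0.3], [1.0, -1.0], [0.5, -0.8], [0.2, 0.2], [0.6, 0.2], [2.2, -0.4], [-0.6, 0.1], [0.3, 0.7], [-1.3, 1.4]]
[[ 0.509  -0.1011  0.1005]
 [ 0.5363 -0.0886  0.0735]
 [ 0.5727 -0.0719  0.0965]
 [ 0.5075 -0.0281  0.0965]
 [ 0.4273 -0.0835  0.1145]
 [ 0.4689 -0.1744  0.1145]]
```

The fit is consistent to about 2 mm: printer at (0.505, −0.1035), yaw 0.429. That puts the press point at (0.5095, −0.1015, 0.104) and the reset button at (0.5365, −0.089, 0.077). The tool yaw already matches the printer, so I'll shut the fingers and move above the press point.

>>> apply_moves([
  [0.024, 0.0312, 0, 0, 0, 0],
  [0.024, 0.0312, 0, 0, 0, 0],
  [0.024, 0.0312, 0, 0, 0, 0],
  [0.024, 0.0312, 0, 0, 0, 0],
  [0.024, 0.0312, 0, 0, 0, 0],
  [0.024, 0.0312, 0, 0, 0, 0],
  [0.024, 0.0312, 0, 0, 0, 0],
  [0.024, 0.0312, 0, 0, 0, 0],
  [0.024, 0.0312, 0, 0, 0, 0],
  [0.024, 0.0312, 0, 0, 0, 0],
  [0.024, 0.0312, 0, 0, 0, 0],
  [0.024, 0.0312, 0, 0, 0, 0],
], hand=0)

```text
clock: 2.0
tool_pos: [0.5095, -0.1005, 0.2485]
tool_rot: [3.141, -0.0, 0.434]
ft_force: [-0.3, -0.4, -0.6]
width: -0.002
grip_force: 0.0
```

>>> apply_moves([
  [0, -0.001, -0.04, 0, 0, 0],
  [0, 0, -0.04, 0, 0, 0],
  [0, 0, -0.022, 0, 0, 0],
  [0, 0, 0, 0, 0, 0],
  [0, 0, 0, 0, 0, 0],
])

```text
clock: 2.5
tool_pos: [0.5085, -0.1029, 0.1466]
tool_rot: [-3.141, 0.0, 0.434]
ft_force: [0.4, 0.1, 0.4]
width: 0.0
grip_force: 0.0
```

Run:
```python
from plant import ctrl, optics
import cv2,numpy as np
b=optics.grab_frame("scene")[170:320,170:330,::-1];a=optics.grab_frame("top")[145:295,335:465,::-1]
im=np.hstack([cv2.resize(b,None,fx=2.6,fy=2.6,interpolation=2),cv2.resize(a,None,fx=2.6,fy=2.6,interpolation=2)])
cv2.imwrite("pics/near.png",im);print(ctrl.state()["tool_pos"],ctrl.state()["ft_force"])
```

```text
[ 0.50993007 -0.10354745  0.14862383] [-0.24623916  1.26714972  0.19783544]
```

View pics/near.png

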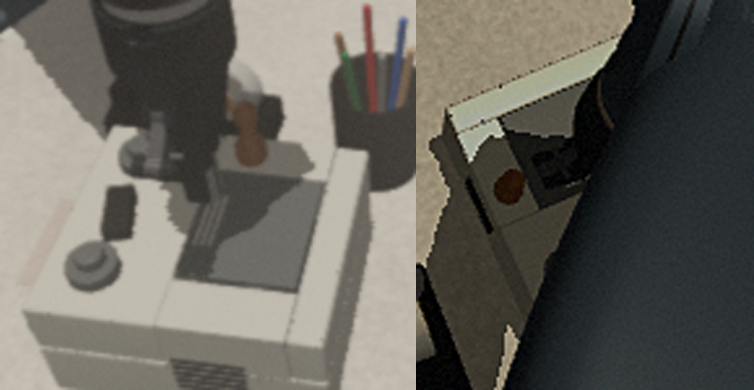

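The fingertip hangs just above the ribbed edge, at about (197,195) in the left crop, and is clear of the stamp and the keys. I'll descend and press.

>>> apply_moves([
  [0, 0, -0.015, 0, 0, 0],
  [0, 0, -0.007, 0, 0, 0],
  [0, 0, -0.003, 0, 0, 0],
  [0, 0, -0.003, 0, 0, 0],
  [0, 0, 0, 0, 0, 0],
])

```text
clock: 3.1
tool_pos: [0.5082, -0.103, 0.1181]
tool_rot: [-3.141, 0.001, 0.434]
ft_force: [-1.6, 1.0, 2.0]
width: -0.001
grip_force: 0.9
```

>>> apply_moves([
  [0, 0, -0.002, 0, 0, 0],
  [0, 0, -0.002, 0, 0, 0],
  [0, 0, 0, 0, 0, 0],
])

```text
clock: 3.4
tool_pos: [0.5085, -0.1031, 0.1149]
tool_rot: [3.141, 0.0, 0.434]
ft_force: [-2.9, 0.2, 4.0]
width: 0.0
grip_force: 2.2
```

>>> apply_moves([
  [0, 0, -0.0015, 0, 0, 0],
  [0, 0, -0.0015, 0, 0, 0],
  [0, 0, 0, 0, 0, 0],
])

```text
clock: 3.7
tool_pos: [0.5086, -0.1031, 0.1145]
tool_rot: [3.14, -0.001, 0.434]
ft_force: [-7.5, 0.7, 15.1]
width: 0.003
grip_force: 7.7
```

That's a firm stop at 15 N. Retracting quickly up and back toward the front.

>>> apply_moves([
  [-0.002, -0.001, 0.03, 0, 0, 0],
  [-0.018, -0.008, 0.04, 0, 0, 0],
  [-0.018, -0.008, 0.04, 0, 0, 0],
  [-0.018, -0.008, 0.03, 0, 0, 0],
  [-0.027, -0.012, 0, 0, 0, 0],
  [-0.027, -0.012, 0, 0, 0, 0],
  [-0.02, -0.01, 0, 0, 0, 0],
  [0, 0, 0, 0, 0, 0],
  [0, 0, 0, 0, 0, 0],
  [0, 0, 0, 0, 0, 0],
  [0, 0, 0, 0, 0, 0],
  [0, 0, 0, 0, 0, 0],
])

```text
clock: 4.9
tool_pos: [0.3792, -0.1617, 0.251]
tool_rot: [-3.141, 0.0, 0.435]
ft_force: [-0.2, 0.4, -0.3]
width: -0.001
grip_force: 0.0
```

>>> apply_moves([
  [0, 0, 0, 0, 0, 0],
  [0, 0, 0, 0, 0, 0],
  [0, 0, 0, 0, 0, 0],
  [0, 0, 0, 0, 0, 0],
  [0, 0, 0, 0, 0, 0],
  [0, 0, 0, 0, 0, 0],
  [0, 0, 0, 0, 0, 0],
  [0, 0, 0, 0, 0, 0],
  [0, 0, 0, 0, 0, 0],
  [0, 0, 0, 0, 0, 0],
  [0, 0, 0, 0, 0, 0],
  [0, 0, 0, 0, 0, 0],
])

```text
clock: 6.1
tool_pos: [0.3787, -0.162, 0.2513]
tool_rot: [3.142, -0.0, 0.434]
ft_force: [0.7, -0.2, -0.6]
width: 0.006
grip_force: 0.0
```

>>> apply_moves([
  [0, 0, 0, 0, 0, 0],
  [0, 0, 0, 0, 0, 0],
  [0, 0, 0, 0, 0, 0],
  [0, 0, 0, 0, 0, 0],
  [0, 0, 0, 0, 0, 0],
  [0, 0, 0, 0, 0, 0],
  [0, 0, 0, 0, 0, 0],
  [0, 0, 0, 0, 0, 0],
  [0, 0, 0, 0, 0, 0],
  [0, 0, 0, 0, 0, 0],
  [0, 0, 0, 0, 0, 0],
  [0, 0, 0, 0, 0, 0],
])

```text
clock: 7.3
tool_pos: [0.3787, -0.162, 0.2513]
tool_rot: [3.142, 0.0, 0.434]
ft_force: [0.1, 0.3, -1.0]
width: -0.004
grip_force: 0.0
```

>>> apply_moves([
  [0, 0, 0, 0, 0, 0],
  [0, 0, 0, 0, 0, 0],
  [0, 0, 0, 0, 0, 0],
  [0, 0, 0, 0, 0, 0],
  [0, 0, 0, 0, 0, 0],
  [0, 0, 0, 0, 0, 0],
  [0, 0, 0, 0, 0, 0],
  [0, 0, 0, 0, 0, 0],
  [0, 0, 0, 0, 0, 0],
  [0, 0, 0, 0, 0, 0],
])

```text
clock: 8.3
tool_pos: [0.3786, -0.162, 0.2513]
tool_rot: [3.142, 0.0, 0.434]
ft_force: [0.3, -0.1, -0.6]
width: 0.003
grip_force: 0.0
```

Run:
```python
from plant import ctrl, optics
import cv2,numpy as np
from fit import proj,world
b=optics.grab_frame("scene")[170:320,170:330,::-1];a=optics.grab_frame("top")[145:295,335:465,::-1]
im=np.hstack([cv2.resize(b,None,fx=2.6,fy=2.6,interpolation=2),cv2.resize(a,None,fx=2.6,fy=2.6,interpolation=2)])
cv2.imwrite("pics/open.png",im);s=ctrl.state();print(s["clock"],s["tool_pos"],s["ft_force"])
for n,o in(("scene",[170,170]),("top",[335,145])):
    print(n,(proj(n,world([.505,-.1035,.429],np.array([[.035,0,.077],[.124,-.047,.167],[.124,.047,.167]])))-o)*2.6)
```

```text
8.4 [ 0.3786518  -0.16198465  0.25130792] [ 1.22397778 -0.21586868 -1.0560232 ]
scene [[259.36051138 248.05454607]
 [369.38949839 233.40680611]
 [392.34590967 122.97879383]]
top [[150.57626887 142.48193436]
 [173.5218626   -6.73814571]
 [ 64.71577547  38.55442582]]
```

View pics/open.png

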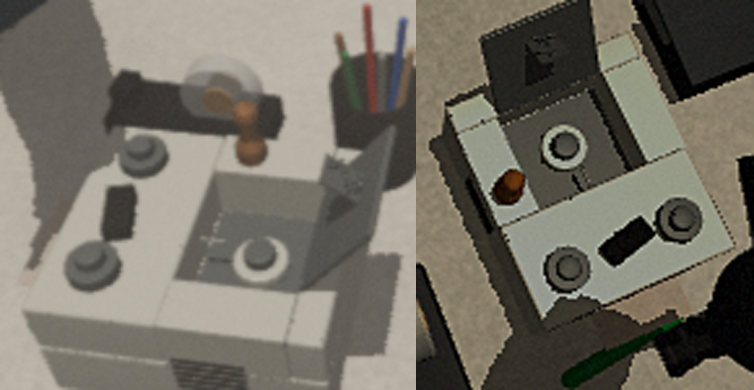

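The hatch stands open. The button is at (259,248) in the left crop and (565,145) in the right, matching the prediction. Moving above it, 4 mm toward the front for clearance to the hatch.

>>> apply_moves([
  [0.0308, 0.0143, 0, 0, 0, 0],
  [0.0308, 0.0143, 0, 0, 0, 0],
  [0.0308, 0.0143, 0, 0, 0, 0],
  [0.0308, 0.0143, 0, 0, 0, 0],
  [0.0308, 0.0143, 0, 0, 0, 0],
  [0, 0, -0.03, 0, 0, 0],
  [0, 0, -0.03, 0, 0, 0],
  [0, 0, -0.03, 0, 0, 0],
  [0, 0, -0.02, 0, 0, 0],
  [0, 0, 0, 0, 0, 0],
])

```text
clock: 9.4
tool_pos: [0.53, -0.0896, 0.1371]
tool_rot: [-3.136, 0.006, 0.434]
ft_force: [0.0, -0.1, -1.0]
width: -0.002
grip_force: 0.0
```

Run:
```python
from plant import ctrl, optics
import cv2,numpy as np
b=optics.grab_frame("scene")[150:310,170:330,::-1]
cv2.imwrite("pics/pre.png",cv2.resize(b,None,fx=3,fy=3,interpolation=2));s=ctrl.state();print(s["clock"],s["tool_pos"],s["ft_force"])
```

```text
9.45 [ 0.53128095 -0.09003242  0.13950537] [-0.05250688  0.14090475  0.17893837]
```

View pics/pre.png

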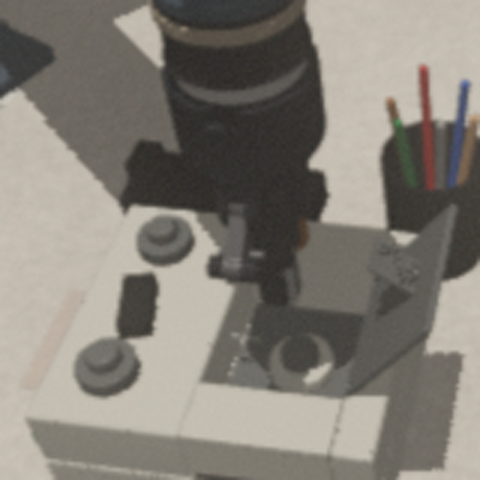

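The fingers sit above the well, with a clear gap to the hatch and its tongue (about x=370–420). Descending.

>>> apply_moves([
  [0, 0, -0.02, 0, 0, 0],
  [0, 0, -0.02, 0, 0, 0],
  [0, 0, -0.004, 0, 0, 0],
  [0, 0, -0.002, 0, 0, 0],
  [0, 0, 0, 0, 0, 0],
])

```text
clock: 9.95
tool_pos: [0.5336, -0.0908, 0.0969]
tool_rot: [3.14, -0.002, 0.434]
ft_force: [-0.8, -0.4, 0.8]
width: -0.002
grip_force: 0.0
```

>>> apply_moves([
  [0, 0, -0.003, 0, 0, 0],
  [0, 0, -0.003, 0, 0, 0],
  [0, 0, -0.002, 0, 0, 0],
  [0, 0, 0, 0, 0, 0],
])

```text
clock: 10.35
tool_pos: [0.534, -0.0909, 0.0885]
tool_rot: [3.139, -0.003, 0.434]
ft_force: [1.3, 0.1, 4.8]
width: 0.003
grip_force: 2.2
```

>>> apply_moves([
  [0, 0, -0.0015, 0, 0, 0],
  [0, 0, -0.0015, 0, 0, 0],
  [0, 0, 0, 0, 0, 0],
])

```text
clock: 10.65
tool_pos: [0.5341, -0.0909, 0.0879]
tool_rot: [3.139, -0.003, 0.434]
ft_force: [-1.0, -0.5, 13.5]
width: 0.001
grip_force: 7.0
```

The button is at its stop: 13.5 N at z 0.088, as predicted. Going straight up, then back.

>>> apply_moves([
  [0, 0, 0.02, 0, 0, 0],
  [0, 0, 0.03, 0, 0, 0],
  [0, 0, 0.04, 0, 0, 0],
  [-0.009, -0.004, 0.04, 0, 0, 0],
  [-0.03, -0.014, 0.03, 0, 0, 0],
  [-0.035, -0.016, 0, 0, 0, 0],
  [-0.035, -0.016, 0, 0, 0, 0],
  [-0.035, -0.016, 0, 0, 0, 0],
  [0, 0, 0, 0, 0, 0],
  [0, 0, 0, 0, 0, 0],
  [0, 0, 0, 0, 0, 0],
])

```text
clock: 11.75
tool_pos: [0.389, -0.1561, 0.2438]
tool_rot: [-3.141, 0.0, 0.434]
ft_force: [0.3, 0.6, 0.4]
width: -0.004
grip_force: 0.0
```

Run:
```python
from plant import ctrl, optics
import cv2,numpy as np
b=optics.grab_frame("scene")[170:320,170:330,::-1];a=optics.grab_frame("top")[145:295,335:465,::-1]
cv2.imwrite("pics/end.png",np.hstack([cv2.resize(v,None,fx=2.6,fy=2.6,interpolation=2) for v in(b,a)]))
s=ctrl.state();print(s["clock"],s["tool_pos"],s["ft_force"])
```

```text
11.85 [ 0.38926592 -0.15601693  0.24391138] [ 0.48619525  0.05843113 -0.52966693]
```

View pics/end.png

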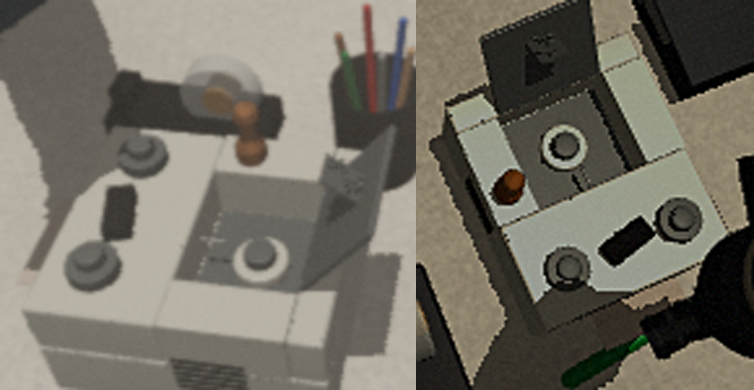

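The final picture shows the hatch open, the button up at (259,248), and the stamp, eraser and keys where they were. Handing in.

```bash
python3 -c "
from plant import job_done
print(job_done())"
```

```text
the job is handed in; nothing more can be done
None
```

I pressed the hatch once and it opened by itself; I then pressed the reset button to its stop and let it up, left everything else alone, and handed the job in at about 12 s (the hand-in returned no verdict).

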